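# Heft two look-alike cast bars and hold the silver one down on the bench pin

### The job

One of the two cast bars on the white soldering board is sterling silver, the other pewter; they look the same but the silver one is heavier, so lift each clear of the board in turn to feel its weight and leave the lighter lying on the board. Finish while holding the heavier bar for the saw: gripped, and pressed down firmly (some 10 to 20 N) flat on the wooden bench pin, lying lengthwise along the pin's middle with its outer end over the V notch. Do not let go of it, and do not disturb the other tools.

Things in the scene. Friction and masses are not known exactly. Their poses are not given: they have to be found in the camera images.
- board: White ceramic soldering board, 150 mm along its x by 170 mm along its y, 13 mm thick, fixed on the bench; origin at the centre of its underside, z up. It holds the two bars and, lying across the far (+x) end of it, the tweezers. Its yaw is within 0.35 rad of straight ahead.
- left_rest (a point): Point on the board's top face under the centre of the left (+y) bar at the start (within 2 mm); axes as the board's. Both bars look alike: bright cast metal, 90 mm long along the board's x, 22 mm wide, 20 mm high. Either may be the heavier: silver 0.39 to 0.44 kg, pewter 0.26 to 0.30 kg.
- right_rest (a point): The same for the right (-y) bar; 84 mm from left_rest.
- pin: Bench pin with anvil, clamped fixed to the bench's far edge. Origin on that edge at bench level, mid width; x points out, away from the robot, z up. Anvil: dark steel, x -65 to 0 mm, 60 mm wide, top at 29 mm. Pin: wood standing out past the edge, x 0 to 100 mm, 64 mm wide, z 14 to 32 mm, flat rigid top; V notch from its free end (32 mm wide there) in to x = 50 mm.
- pin_throat (a point): Throat (inner point) of the V notch, on the pin's top face, 32 mm above the bench, in the middle of its width; axes as the pin's: the notch runs 50 mm outwards along +x.
- tweezers: Bystander: steel tweezers, 140 x 13 x 6 mm, lying across the board's far (+x) end, 17 mm from the bar ends.
- file: Bystander: file with a dark wooden handle, 185 mm long, 20 mm high, lying along the bench edge to the left of the pin's anvil.
- pliers: Bystander: pliers with blue handles, 150 mm long, 40 mm wide, 15 mm high, lying along the bench edge to the right of the anvil.
- saw_frame: Bystander: jeweller's saw frame, 270 x 95 mm, 28 mm high, lying on the bench at the left.
- hammer: Bystander: chasing hammer, 250 mm long, 30 mm high, lying on the bench at the right.
- doming_block: Bystander: steel doming block, a 50 mm cube with round hollows, on the bench to the right of the board.
- tub: Bystander: clear round tub with a red lid, 60 mm across, 48 mm high, at the right.
- bowl: Bystander: small purple bowl, 72 mm across, 36 mm high, on the bench to the left of the board.

How it is judged:
By the outcome, as a careful person would: the job done as asked, in the order asked, and still so for the second after the job is handed in, while the arm keeps its last pose, push and grip.
It also fails if it takes over 72 s, if anything falls off the work surface, if the arm or the gripper's body presses on something with over 40 N, if the wrist force passes 120 N, or if a joint passes its speed limit or range.

### The arm

A 6-joint arm with a two-finger parallel gripper is mounted at the origin on the work surface. World frame = base frame: x ahead of the robot, y to its left, z up, the work surface at z = 0. Lengths are in m, angles in rad, forces in N, time in s.
With the tool pointing down it reaches from about 0.35 to 0.775 m from the base axis. Payload 5.5 kg.
Tool frame: the origin (TCP) lies where the fingers leave the gripper's body, on its centre line; the fingertips stand env.tip_reach ahead of it and the grasp point (between the pads) lies 54 mm ahead of it (env.tip_reach is the distance from the TCP to the fingertips, in m); z points along the fingers, y is the line along which they close (so a half turn about z gives the same grasp; the last joint's range is limited). The gripper opens to 85 mm and grips with 20 to 120 N. Pads are 22 mm wide; open, the fingers measure 114 mm over their backs; the gripper's body (76 mm by 85 mm) begins 54 mm behind the grasp point. The pads swing forward as they close: fully open they stand 13 mm farther back than shut.
Start: joints at [1.184, 0.313, 0.046, 1.304, 0, 1.431], TCP at [0.14, 0.558, 0.304] pointing down, gripper open.
Joint ranges: [-2.76, 2.76], [-0.86, 1.69], [-1.03, 1.26], [-2.2, 2.34], [-1.47, 1.5], [-3.14, 3.14]. Speed limits (rad/s): [2.57, 2.57, 3.14, 3.14, 3.14, 3.14].

### API

Orientations are given as a unit quaternion [w, x, y, z].
In Python, from workcell import status, optics, hand_in, env gives the robot as it stands.
- The arm moves only by the shell command python3 -m handwheel 'ROWS' [FORCE]. ROWS is a JSON object whose one key "deltas" holds a list of rows, each a list of 5 numbers: the opening, from -1 (shut) to 1 (fully open), then the shift along the tool's x, y, z in units of 40 mm (1.0 is 40 mm), then the turn about the tool's z in units of 10 degrees (1.0 is 10 degrees). In form: {"deltas": [[jaw, x, y, z, roll], ...]}. A call has 1 to 20 rows; each row shifts and turns the commanded pose from where the row before left it, along the tool's axes as they then stand; what a row does not reach is not made up. A row lasts 1/8 s, in which the tool goes at most 62.5 mm and 10.7 degrees, less where a joint would pass 70% of its speed; a pose out of reach is approached as far as the arm can. A call is refused whole if a number of a shift passes 1 or a number of a turn 1, either way. A call with a gripper value outside its range is refused whole. The fingers move at their own pace and stop on an object; FORCE is the grip in N (left out, the last holds). Time passes only in rows, so rows that do not move let the fingers close. It gives the time, the measured TCP pose, the force, the opening and the grip force at its end, in the units of the state.
- status.get_state(): the state, without advancing time (a new reading comes with each control period).
- optics.read_camera(name): name is "side" or "top" or "wrist"; returns a dict with "frame" (480x640x3 uint8, red, green, blue), "depth" (480x640 float32, m along the optical axis (not along the pixel's ray), 0 where there is no reading), "vfov" (degrees; the focal length in pixels is half the picture's height over the tangent of half this angle, whatever the lens; pixels are square), "cx", "cy" (the principal point, pixels), "origin" and "attitude" of the camera in the world. Camera axes: x right, y down, z forward; pixel columns grow to the right and rows downward; lengths in m; the calibration is good to about 2 mm. A picture is of the moment at which its call begins.
- hand_in(): hands the job in; it is judged then, once.
The state is a dict: "clock": time; "joint_pos": joint angles; "qvel": joint speeds; "tau": joint torques, N m; "tcp_pos": TCP position; "orientation": TCP orientation; "wrist_force": force on the tool from outside, world axes, zero at the start; "ft_torque": the same for the moment, N m; "finger_gap": finger opening in m; "grip_force": force on a finger pad.
Only numpy, scipy, OpenCV 4.12 (cv2) and the standard library are available. Lean on these libraries where they do the work, as an engineer would, in place of code of your own. Each camera call takes 0.05 s, during which the arm holds its last target. There are 200 camera calls.

## Working session

There is one attempt and no reset: what is moved stays moved. The work goes in short steps, Python scripts to look and compute and a shell command to move; the robot and the scene stay as the last step left them, time stands still between calls to the robot, and variables do not carry over. Pictures are saved under pics/ and viewed, at most 10 in all, crops included, and the job is handed in when it is done.

```bash
mkdir -p pics; ls
cat > h.py <<'E'
import numpy as np, cv2
from workcell import status, optics, env
from scipy.spatial.transform import Rotation as R
def rot(a):
    a=np.array(a,float)
    return a if a.shape==(3,3) else R.from_quat(a,scalar_first=True).as_matrix()
def cam(n):
    c=optics.read_camera(n); np.savez(f'/tmp/{n}.npz',**c); return c
def load(n): return dict(np.load(f'/tmp/{n}.npz'))
def cloud(c):
    f=240/np.tan(np.radians(float(c['vfov']))/2)
    v,u=np.mgrid[:480,:640]; d=c['depth']
    p=np.stack([(u-c['cx'])/f*d,(v-c['cy'])/f*d,d],-1)
    return p@rot(c['attitude']).T+c['origin']
def save(c,name): cv2.imwrite(f'pics/{name}.png',c['frame'][:,:,::-1])
E
python3 - <<'E'
from h import *
print(status.get_state(), env.tip_reach)
for n in('top','side'):
    c=cam(n); save(c,n); print(n,c['vfov'],c['cx'],c['cy'],c['origin'],c['attitude'])
E
```

```text
pics
{'clock': 0.0, 'joint_pos': array([ 1.18437209e+00,  3.14016807e-01,  4.49533460e-02,  1.30357024e+00,
       -1.55846283e-05,  1.43121361e+00]), 'qvel': array([ 0.00108247,  0.00069985, -0.00038509,  0.00124898, -0.00072846,
       -0.00121867]), 'tau': array([-2.24022392e-04, -4.80628610e+01,  2.98530883e+01,  1.94159296e-02,
       -1.58665426e-05,  2.99879886e-06]), 'tcp_pos': array([0.14035581, 0.55721581, 0.30298892]), 'orientation': array([-2.31317145e-04,  1.23107601e-01,  9.92392903e-01, -8.89120561e-04]), 'wrist_force': array([-0.25911751,  0.52603842, -0.2929416 ]), 'ft_torque': array([-0.00669476, -0.00909393,  0.01223126]), 'grip_force': 0.0, 'finger_gap': 0.08555324223911696} 0.0726
top 55.08770816784138 318.7601199907242 241.02842747609225 [ 0.32548017 -0.05152373  1.17205485] [ 0.06008892 -0.69664572  0.7124677  -0.05885445]
side 49.073465178918994 323.09874691589977 242.73261391019892 [0.27098916 0.60811239 0.79184886] [ 0.06984675 -0.17531858  0.91430448 -0.3583743 ]
```

View pics/top.png

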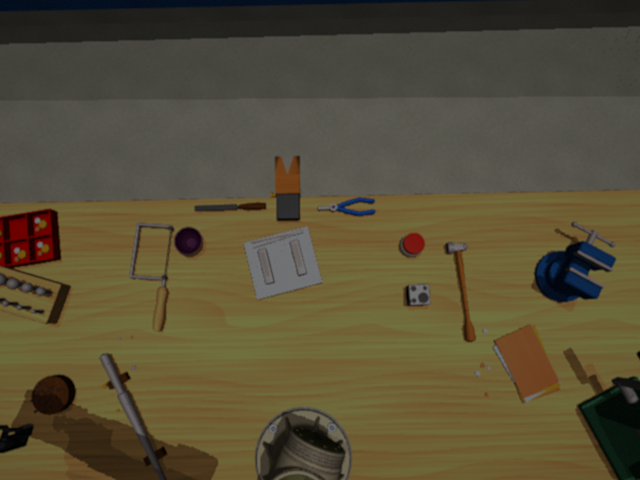

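View pics/side.png

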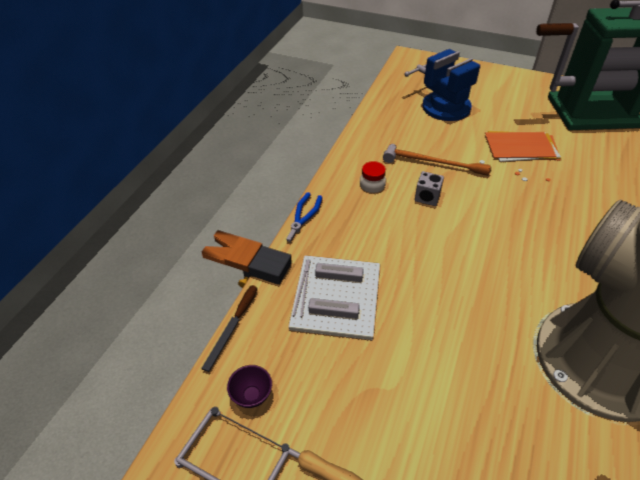

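The top view shows the bars at about (266,266) and (298,258) px on the board. The anvil is at (288,206) and the wooden pin at (287,178), with its notch pointing up. In the side view the bars are at (334,308) and (339,271) and the pin is at about (232,250).

```bash
cat > m.py <<'E'
from h import *
def rect(P):
    (c,s,a)=cv2.minAreaRect((P[:,:2]*1000).astype(np.float32)); 
    return np.round(c,1),np.round(s,1),round(a,1)
for n,boxes in (('top',dict(L=(245,240,280,292),Rr=(280,230,315,285),board=(240,220,327,303),pin=(270,150,304,194),anv=(274,192,302,222),tw=(248,224,315,248),file=(190,198,270,215),pli=(315,194,378,218))),('side',dict(L=(300,292,365,322),Rr=(310,258,368,286),board=(285,250,385,340),pin=(198,228,262,274),anv=(240,242,295,285),tw=(285,255,312,330)))):
    c=load(n); P=cloud(c); hsv=cv2.cvtColor(c['frame'],cv2.COLOR_RGB2HSV)
    for k,(a,b,x,y) in boxes.items():
        Q=P[b:y,a:x].reshape(-1,3); H=hsv[b:y,a:x].reshape(-1,3); ok=c['depth'][b:y,a:x].ravel()>0
        z=Q[:,2]
        if k in('L','Rr'): m=ok&(z>.025)&(z<.045)
        elif k=='board': m=ok&(z>.008)&(z<.018)
        elif k in('pin',): m=ok&(z>.02)&(z<.045)&(H[:,1]>100)
        elif k=='anv': m=ok&(z>.02)&(z<.04)&(H[:,2]<90)
        elif k=='tw': m=ok&(z>.0155)&(z<.026)
        else: m=ok&(z>.006)&(z<.04)
        if m.sum()<5: print(n,k,'none');continue
        print(n,k,m.sum(),'zmed %.4f'%np.median(z[m]),'mean',np.round(Q[m].mean(0)*1e3,1),*rect(Q[m]))
E
python3 m.py
```

```text
top L 319 zmed 0.0315 mean [458.9  83.3  31.6] [459.6  83.8] [89.9 22.4] 13.4
top Rr 312 zmed 0.0320 mean [478.9   2.2  31.9] [479.4   2.2] [89.1 21.9] 13.2
top board 3094 zmed 0.0123 mean [467.9  42.4  12.3] [486.6  47.2] [185. 170.] 13.5
top pin 811 zmed 0.0311 mean [689.7  26.2  31.2] [695.2  26.4] [ 62.7 101.3] 89.6
top anv 625 zmed 0.0280 mean [613.1  26.9  27.9] [613.  27.] [62.  69.1] 90.0
top tw 168 zmed 0.0170 mean [531.6  47.1  17.6] [530.7  44.3] [152.8  44.3] 88.7
top file 412 zmed 0.0129 mean [617.2 174.5  13. ] [618.1 177.9] [ 17.6 185.1] 0.2
top pli 446 zmed 0.0132 mean [ 610.1 -132.7   13. ] [ 610.8 -124.6] [146.   48.6] 89.5
side L 613 zmed 0.0329 mean [459.2  90.2  32.5] [459.7  87.8] [89.4 25.6] 14.2
side Rr 530 zmed 0.0330 mean [478.6   8.7  32.5] [479.7   7.3] [89.4 24.6] 13.4
side board 4555 zmed 0.0136 mean [464.8  57.3  13.6] [484.  51.] [179.8 173.7] 14.1
side pin 1321 zmed 0.0320 mean [690.9  35.8  31.3] [695.   31.6] [ 67.3 102.2] 89.6
side anv 931 zmed 0.0289 mean [613.1  36.7  28.6] [620.4  32.9] [82.3 64.7] 0.4
side tw 354 zmed 0.0179 mean [532.4  63.8  18.2] [534.8  69.3] [ 49.5 167.3] 27.1
```

```bash
python3 -m handwheel '{"deltas":[[0.4,0,0,0,-1],[0.4,0,0,0,-1],[0.4,0,0,0,-0.75],[0.4,-0.36,-0.954,0.09,0],[0.4,-0.36,-0.954,0.09,0],[0.4,-0.36,-0.954,0.09,0],[0.4,-0.36,-0.954,0.09,0],[0.4,-0.36,-0.954,0.09,0],[0.4,-0.36,-0.954,0.09,0],[0.4,-0.36,-0.954,0.09,0],[0.4,-0.36,-0.954,0.09,0],[0.4,-0.36,-0.954,0.09,0],[0.4,-0.36,-0.954,0.09,0],[0.4,-0.36,-0.954,0.09,0],[0.4,-0.36,-0.954,0.09,0],[0.4,-0.36,-0.954,0.09,0],[0.4,-0.36,-0.954,0.09,0],[0.4,0,0,0,0],[0.4,0,0,0,0]]}' 60
cat >> h.py <<'E'
def goal(x,y,z,yaw):
    """tool-frame shifts (units) and roll (units) to TCP x,y,z with the tool y axis at yaw deg; shifts in axes after and before the roll"""
    s=status.get_state(); M=rot(s['orientation']); d=np.array([x,y,z])-s['tcp_pos']
    a=np.degrees(np.arctan2(M[1,1],M[0,1])); r=-((yaw-a+90)%180-90)
    M2=M@R.from_euler('z',r,degrees=True).as_matrix()
    print('yaw %.1f roll %.3f'%(a,r/10),'shift before roll',np.round(M.T@d/.04,3),'after',np.round(M2.T@d/.04,3),'tilt',np.round(M[2],3),'q',np.round(s['joint_pos'],2))
E
python3 - <<'E'
from h import *
c=cam('wrist'); save(c,'w1'); goal(.4595,.0855,.09,103.5); print(c['origin'],c['vfov'])
P=cloud(c); m=(c['depth']>0)&(P[...,2]>.025)&(P[...,2]<.045)
n,l,st,ce=cv2.connectedComponentsWithStats(m.astype(np.uint8))
for i in range(1,n):
    if st[i,4]>500:
        Q=P[l==i]; print(st[i],np.median(Q[:,2]),cv2.minAreaRect((Q[:,:2]*1000).astype(np.float32)))
E
```

```text
clock: 2.48
tcp_pos: [0.4595, 0.0845, 0.2531]
orientation: [-0.001, -0.116, 0.993, 0.0]
wrist_force: [0.4, -0.4, -0.1]
finger_gap: 0.0596
grip_force: 0.0
yaw 103.4 roll -0.012 shift before roll [-0.011  0.012  4.082] after [-0.011  0.012  4.082] tilt [ 0.001  0.001 -1.   ] q [ 0.01  0.13 -0.32  1.13  0.   -0.22]
[0.38286905 0.06566802 0.32370279] 71.4002886789635
[ 314  169   25   97 2327] 0.03335721169160155 ((457.92510986328125, 84.40751647949219), (88.86804962158203, 21.978845596313477), 13.545255661010742)
[ 217  170   34   97 2462] 0.033383842018889276 ((478.1655578613281, 3.075164794921875), (89.17462921142578, 22.567283630371094), 13.500505447387695)
[ 464  295   74   58 1344] 0.03424283567712391 ((521.7567138671875, 277.3798828125), (62.6917724609375, 70.9674072265625), 21.65729522705078)
[ 245  322   28   90 1118] 0.02985113426485239 ((632.7069702148438, 50.11608123779297), (108.94346618652344, 18.91611671447754), 1.3643509149551392)
```

View pics/w1.png

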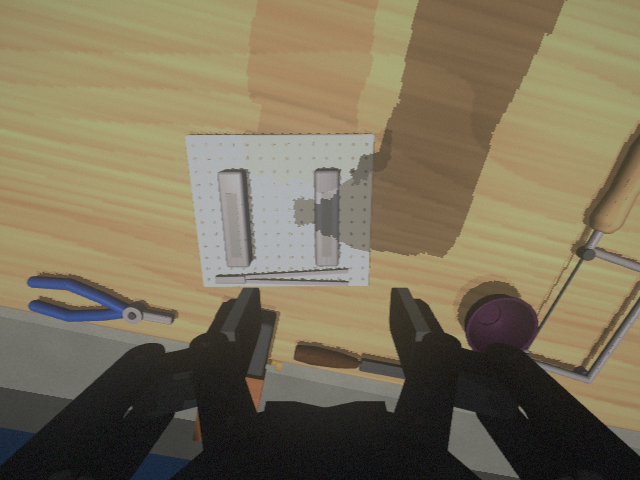

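The wrist view shows the left bar at (327,217) px, centred between the fingers, and the right bar at (235,217). All three views agree to within about 3 mm. Next I descend, grip and lift the left bar.

```bash
python3 -m handwheel '{"deltas":[[0.3,0,0,0.8,0],[0.3,0,0,0.8,0],[0.3,0,0,0.8,0],[0.3,0,0,0.8,0],[0.3,0,0,0.4,0],[0.3,0,0,0.3,0],[0.3,0,0,0.12,0],[0.3,0,0,0,0],[0.3,0,0,0,0]]}'
python3 -m handwheel '{"deltas":[[-0.2,0,0,0,0],[-0.4,0,0,0,0],[-1,0,0,0,0],[-1,0,0,0,0],[-1,0,0,0,0],[-1,0,0,0,0],[-1,0,0,0,0]]}' 70
```

```text
clock: 3.65
tcp_pos: [0.4606, 0.0845, 0.0934]
orientation: [0.001, -0.116, 0.993, -0.0]
wrist_force: [-0.5, -0.3, 0.1]
finger_gap: 0.0557
grip_force: 0.0
clock: 4.53
tcp_pos: [0.4603, 0.0846, 0.0933]
orientation: [0.0, -0.116, 0.993, 0.0]
wrist_force: [-0.7, 1.6, 5.6]
finger_gap: 0.0201
grip_force: 69.1
```

```bash
python3 -m handwheel '{"deltas":[[-1,0,0,-0.2,0],[-1,0,0,-0.3,0],[-1,0,0,-0.4,0],[-1,0,0,-0.4,0],[-1,0,0,-0.2,0],[-1,0,0,0,0],[-1,0,0,0,0],[-1,0,0,0,0],[-1,0,0,0,0],[-1,0,0,0,0],[-1,0,0,0,0]]}'
for i in 1 2 3; do python3 -m handwheel '{"deltas":[[-1,0,0,0,0],[-1,0,0,0,0]]}'|grep -E 'force'; done
python3 - <<'E'
from h import *
c=cam('side'); save(c,'s2'); s=status.get_state(); print(s['ft_torque'],s['wrist_force'],s['finger_gap'])
cv2.imwrite('pics/s2c.png',cv2.resize(c['frame'][190:370,180:430,::-1],None,fx=3,fy=3))
E
```

```text
clock: 5.9
tcp_pos: [0.4601, 0.0844, 0.1526]
orientation: [-0.0, -0.116, 0.993, 0.0]
wrist_force: [-0.1, 0.4, -3.3]
finger_gap: 0.0204
grip_force: 68.9
wrist_force: [-0.8, -0.0, -3.0]
grip_force: 68.9
wrist_force: [-1.3, -0.2, -2.1]
grip_force: 68.9
wrist_force: [-0.2, -0.8, -3.9]
grip_force: 68.9
[-0.02699864  0.0252945  -0.03145245] [ 0.16148045  0.36227134 -3.94730343] 0.020047581575659078
```

View pics/s2c.png

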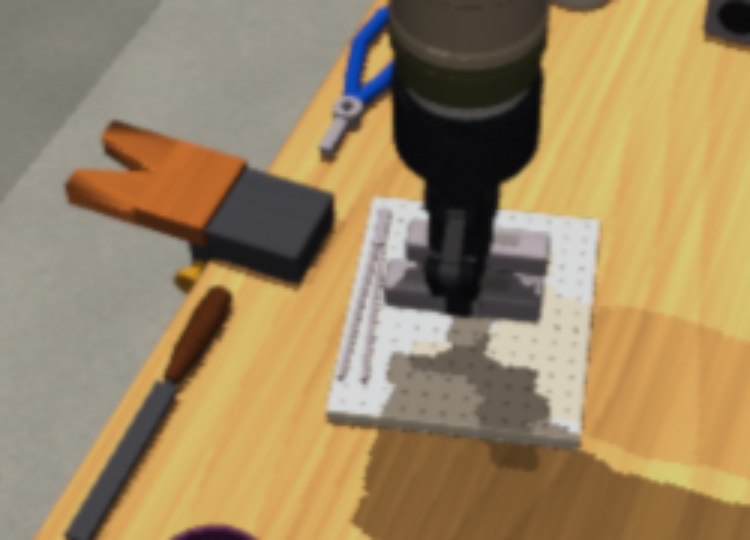

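The side crop shows the left bar hanging clear of the board between the fingers at about (465,285), with its shadow below it. A single force reading is noisy, so I'll average several.

```bash
cat >> h.py <<'E'
def weigh(n=30):
    W=[];T=[]
    for _ in range(n):
        optics.read_camera('top'); s=status.get_state(); W.append(s['wrist_force'][2]); T.append(s['tau'])
    print('Fz %.3f +- %.3f sd %.2f'%(np.mean(W),np.std(W)/n**.5,np.std(W)),np.mean(T,0).round(2),'clock',s['clock'])
E
python3 -c "
from h import *
weigh(30)"
```

```text
Fz -3.037 +- 0.083 sd 0.45 [  0.   -39.46  26.58   0.    -0.     0.  ] clock 8.2
```

```bash
python3 -m handwheel '{"deltas":[[-1,0,0,0.4,0],[-1,0,0,0.4,0],[-1,0,0,0.4,0],[-1,0,0,0.2,0],[-1,0,0,0.07,0],[-1,0,0,0,0],[-1,0,0,0,0],[-1,0,0,0,0]]}'
python3 -m handwheel '{"deltas":[[-1,0,0,0,0]]}'
```

```text
clock: 9.2
tcp_pos: [0.4604, 0.0844, 0.0944]
orientation: [0.0, -0.116, 0.993, -0.0]
wrist_force: [-0.3, -0.2, -2.6]
finger_gap: 0.0201
grip_force: 68.9
clock: 9.32
tcp_pos: [0.4602, 0.0844, 0.0941]
orientation: [0.0, -0.116, 0.993, 0.0]
wrist_force: [0.2, -0.8, -3.1]
finger_gap: 0.02
grip_force: 68.9
```

Fz is about 3.0 N, which suggests pewter. I'll seat the bar gently and release it.

```bash
python3 -m handwheel '{"deltas":[[-1,0,0,0.02,0],[-1,0,0,0.01,0],[-1,0,0,0,0]]}'|grep -E 'tcp|wrist'
python3 -m handwheel '{"deltas":[[-1,0,0,0.005,0],[-1,0,0,0,0]]}'|grep -E 'tcp|wrist'
```

```text
tcp_pos: [0.4602, 0.0844, 0.0933]
wrist_force: [-3.2, 0.2, 5.6]
tcp_pos: [0.4602, 0.0844, 0.0933]
wrist_force: [-3.4, -1.1, 7.7]
```

```bash
python3 -m handwheel '{"deltas":[[-0.4,0,0,0,0],[0,0,0,0,0],[0.3,0,0,0,0],[0.3,0,0,0,0],[0.3,0,0,0,0],[0.3,0,0,-0.4,0],[0.3,0,0,-0.8,0],[0.3,0,0,-0.8,0],[0.3,0,0,-0.5,0],[0.3,0.02,-0.6,0,0],[0.3,0,-0.9,0,0],[0.3,0,-0.58,0,0],[0.3,0,0,0,0],[0.3,0,0,0,0],[0.3,0,0,0,0],[0.3,0,0,0,0]]}'
python3 - <<'E'
from h import *
weigh(12)
c=cam('wrist'); save(c,'w3'); goal(.4785,.0034,.0935,103.5)
P=cloud(c); m=(c['depth']>0)&(P[...,2]>.025)&(P[...,2]<.045)
n,l,st,ce=cv2.connectedComponentsWithStats(m.astype(np.uint8))
for i in range(1,n):
    if st[i,4]>800:
        Q=P[l==i]; print(st[i],np.median(Q[:,2]),cv2.minAreaRect((Q[:,:2]*1000).astype(np.float32)))
E
```

```text
clock: 11.95
tcp_pos: [0.4783, 0.004, 0.1925]
orientation: [-0.0, -0.117, 0.993, 0.0]
wrist_force: [-0.2, 0.2, 0.2]
finger_gap: 0.0556
grip_force: 0.0
Fz -0.077 +- 0.134 sd 0.47 [ 3.000e-02 -3.851e+01  2.708e+01  0.000e+00  0.000e+00  0.000e+00] clock 12.55
yaw 103.4 roll -0.015 shift before roll [-0.     0.004  2.474] after [-0.     0.004  2.474] tilt [ 0.  0. -1.] q [-0.16  0.19 -0.39  0.98  0.   -0.39]
[ 417  179   43  118 3755] 0.033281726821290714 ((458.454833984375, 82.62748718261719), (89.50767517089844, 22.628131866455078), 13.29875373840332)
[ 310  180   32  118 3508] 0.033387031500453176 ((478.1552429199219, 3.0151138305664062), (89.33076477050781, 22.015878677368164), 13.561700820922852)
[ 590  329   50   77 1533] 0.03273600738070803 ((531.99755859375, 266.3144226074219), (70.69190979003906, 43.004451751708984), 30.65785026550293)
[ 280  349   81   58 3395] 0.029408954795551417 ((604.9282836914062, 27.916902542114258), (54.223602294921875, 60.07086181640625), 0.4550122022628784)
```

View pics/w3.png

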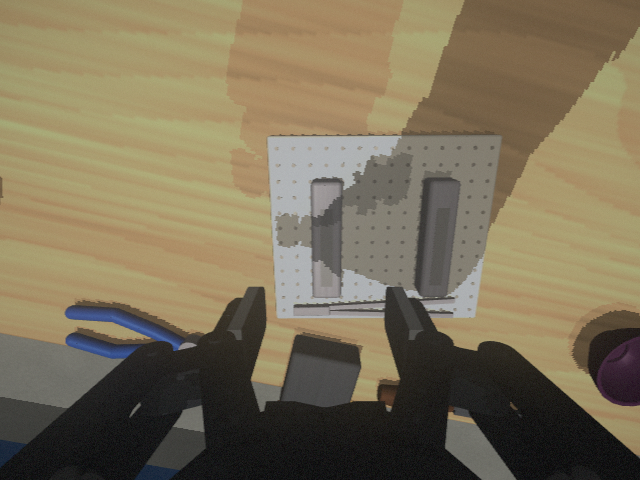

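The left bar lies back in place at (440,237) px, and the right bar at (327,237) is between the fingers. The empty-gripper Fz is -0.08 N. Next I grip the right bar, lift it and weigh it.

```bash
python3 -m handwheel '{"deltas":[[0.3,0,0,0.6,0],[0.3,0,0,0.8,0],[0.3,0,0,0.6,0],[0.3,0,0,0.4,0],[0.3,0,0,0.1,0],[0.3,0,0,0,0],[0.3,0,0,0,0],[-0.2,0,0,0,0],[-0.4,0,0,0,0],[-1,0,0,0,0],[-1,0,0,0,0],[-1,0,0,0,0],[-1,0,0,0,0],[-1,0,0,0,0]]}' 80
python3 -m handwheel '{"deltas":[[-1,0,0,-0.2,0],[-1,0,0,-0.3,0],[-1,0,0,-0.4,0],[-1,0,0,-0.4,0],[-1,0,0,-0.2,0],[-1,0,0,0,0],[-1,0,0,0,0],[-1,0,0,0,0],[-1,0,0,0,0]]}'
python3 -c "
from h import *
weigh(25)"
```

```text
clock: 14.35
tcp_pos: [0.4788, 0.0034, 0.0932]
orientation: [0.0, -0.116, 0.993, 0.0]
wrist_force: [-1.1, 0.5, 5.3]
finger_gap: 0.0197
grip_force: 78.7
clock: 15.48
tcp_pos: [0.4783, 0.0033, 0.152]
orientation: [-0.0, -0.116, 0.993, 0.0]
wrist_force: [-0.3, 0.5, -3.8]
finger_gap: 0.0197
grip_force: 78.9
Fz -3.692 +- 0.100 sd 0.50 [ -0.   -41.13  27.01  -0.     0.     0.  ] clock 16.725
```

Run:
```python
from h import *
weigh(40)
c=cam('wrist'); save(c,'w4'); s=status.get_state(); print(s['tcp_pos'])
P=cloud(c); d=c['depth']
# held bar: points near the tool
q=P-s['tcp_pos']; m=(d>0)&(abs(q[...,0])<.07)&(abs(q[...,1])<.04)&(P[...,2]>.06)&(P[...,2]<.10)
print(m.sum()); Q=P[m]; print(cv2.minAreaRect((Q[:,:2]*1000).astype(np.float32)),np.percentile(Q[:,2],[5,25,50,75,95]))
```

```text
Fz -3.802 +- 0.092 sd 0.58 [ -0.   -41.14  27.02  -0.     0.    -0.  ] clock 18.725
[0.47852551 0.00327556 0.15247411]
9799
((478.3842468261719, 0.457061767578125), (45.519813537597656, 91.09072875976562), 89.42939758300781) [0.08894852 0.09210036 0.09266131 0.09316538 0.09443549]
```

View pics/w4.png

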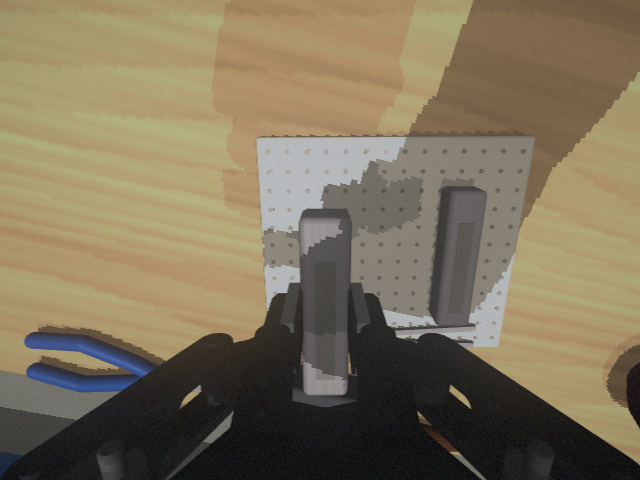

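The right bar averages 3.76 N against 3.04 N for the left, so the right one is the silver. The picture shows it held centred and level, spanning (325,210) to (325,395) px. The lighter bar lies on the board at (460,257). I'll carry the silver bar to just above the pin.

```bash
python3 -m handwheel '{"deltas":[[-1,0,0,-0.2,0.5],[-1,0,0,0,0.84],[-1,-0.3,0.04,0,0],[-1,-0.6,0.08,0,0],[-1,-0.7,0.09,0,0],[-1,-0.8,0.1,0,0],[-1,-0.8,0.1,0,0],[-1,-0.7,0.09,0,0],[-1,-0.6,0.08,0,0],[-1,-0.37,0.04,0,0],[-1,0,0,0.3,0],[-1,0,0,0.3,0],[-1,0,0,0.2,0],[-1,0,0,0,0],[-1,0,0,0,0],[-1,0,0,0,0]]}' 90
python3 - <<'E'
from h import *
goal(.673,.028,.1123,90)
for n in('side','top'):
    c=cam(n); save(c,n+'5')
    cv2.imwrite(f'pics/{n}5c.png',cv2.resize(c['frame'][170:300,170:310,::-1] if n=='side' else c['frame'][130:230,240:340,::-1],None,fx=5,fy=4.5 and 5)[:600])
    P=cloud(c); d=c['depth']
    np.save(f'/tmp/P{n}.npy',P)
E
```

```text
clock: 20.78
tcp_pos: [0.6737, 0.0279, 0.1293]
orientation: [0.001, 0.0, 1.0, -0.0]
wrist_force: [-0.2, -0.4, -3.6]
finger_gap: 0.0195
grip_force: 92.7
yaw 90.0 roll -0.004 shift before roll [0.018 0.003 0.424] after [0.018 0.003 0.424] tilt [-0.001 -0.    -1.   ] q [-0.08  0.59  0.05  1.02  0.   -0.08]
```

```bash
python3 -c "
import cv2
a=cv2.imread('pics/side5c.png');b=cv2.imread('pics/top5c.png')
h=400
cv2.imwrite('pics/c5.png',cv2.hconcat([cv2.resize(a,(400,h)),cv2.resize(b,(400,h))]))"
```

```text
(no output)
```

View pics/c5.png

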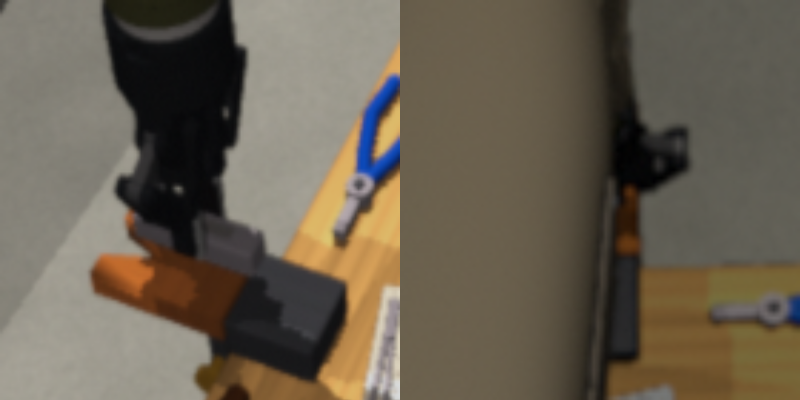

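The side crop (left half) shows the bar over the pin's middle with the notch beyond the fingers. The top view (right half) is mostly blocked by the arm. I'll measure the bar relative to the pin in the side cloud.

Run:
```python
from h import *
P=np.load('/tmp/Pside.npy'); c=load('side'); v,u=np.mgrid[:480,:640]
roi=(c['depth']>0)&(u>170)&(u<310)&(v>200)&(v<310)
Q=P[roi]; x,y,z=Q.T
for name,zl,zh,xs in(('bar top',.0665,.0745,np.arange(.625,.66,.007)),('anvil',.0265,.0315,np.arange(.59,.64,.01)),('pin',.0295,.035,np.arange(.65,.75,.01))):
    for a in xs:
        m=(abs(x-a)<.004)&(z>zl)&(z<zh)&(abs(y-.03)<.06)
        if m.sum()>4: print(name,round(a,3),m.sum(),'y %.4f..%.4f z %.4f'%(y[m].min(),y[m].max(),np.median(z[m])))
m=(z>.054)&(z<.0745)&(abs(y-.03)<.03)&(x<.67); print('bar inner end x %.4f'%np.percentile(x[m],1), np.percentile(y[m],[1,99]))
m=(z>.026)&(z<.0315)&(x<.645)&(abs(y-.03)<.06); print('anvil x min',np.percentile(x[m],1))
m=(z>.0295)&(z<.035)&(abs(y-.03)<.06); print('pin x max',np.percentile(x[m],99.5))
```

```text
bar top 0.632 33 y 0.0212..0.0425 z 0.0691
bar top 0.639 36 y 0.0202..0.0400 z 0.0695
bar top 0.646 37 y 0.0201..0.0418 z 0.0689
bar top 0.653 36 y 0.0189..0.0417 z 0.0692
bar top 0.66 45 y 0.0139..0.0472 z 0.0694
anvil 0.59 90 y 0.0019..0.0624 z 0.0291
anvil 0.6 88 y 0.0028..0.0622 z 0.0291
anvil 0.61 95 y 0.0027..0.0617 z 0.0294
anvil 0.62 91 y 0.0018..0.0632 z 0.0296
anvil 0.63 86 y 0.0017..0.0619 z 0.0293
anvil 0.64 76 y 0.0014..0.0608 z 0.0292
pin 0.65 57 y 0.0248..0.0634 z 0.0327
pin 0.66 58 y 0.0260..0.0632 z 0.0322
pin 0.67 58 y 0.0274..0.0636 z 0.0325
pin 0.68 58 y 0.0262..0.0653 z 0.0325
pin 0.69 61 y 0.0272..0.0642 z 0.0325
pin 0.7 55 y 0.0257..0.0650 z 0.0325
pin 0.71 45 y 0.0252..0.0636 z 0.0326
pin 0.72 36 y 0.0247..0.0651 z 0.0321
pin 0.73 35 y 0.0414..0.0635 z 0.0324
pin 0.74 41 y 0.0088..0.0635 z 0.0319
bar inner end x 0.6299 [0.01530542 0.05077075]
anvil x min 0.580188083228009
pin x max 0.7442078943759086
```

```bash
python3 -m handwheel '{"deltas":[[-1,0,0.03,0.1,0],[-1,0,0,0.15,0],[-1,0,0,0.1,0],[-1,0,0,0.05,0],[-1,0,0,0,0],[-1,0,0,0,0]]}'
python3 -m handwheel '{"deltas":[[-1,0,0,0.02,0],[-1,0,0,0,0],[-1,0,0,0,0]]}'|grep -E 'tcp|wrist'
```

```text
clock: 21.62
tcp_pos: [0.6735, 0.0291, 0.1125]
orientation: [0.0, 0.0, 1.0, 0.0]
wrist_force: [0.1, 0.7, -3.8]
finger_gap: 0.0194
grip_force: 92.8
tcp_pos: [0.6735, 0.0291, 0.1123]
wrist_force: [-1.2, 0.2, 2.4]
```

```bash
python3 -m handwheel '{"deltas":[[-1,0,0,0.015,0],[-1,0,0,0,0],[-1,0,0,0,0]]}'|grep -E 'tcp|wrist'
python3 -m handwheel '{"deltas":[[-1,0,0,0.005,0],[-1,0,0,0,0],[-1,0,0,0,0]]}'|grep -E 'tcp|wrist'
python3 -c "
from h import *
weigh(12);s=status.get_state();print(s['wrist_force'],s['ft_torque'])"
```

```text
tcp_pos: [0.6735, 0.0291, 0.1123]
wrist_force: [-3.3, 0.1, 5.8]
tcp_pos: [0.6735, 0.0291, 0.1123]
wrist_force: [-4.2, 0.4, 7.5]
Fz 7.293 +- 0.146 sd 0.50 [-1.200e-01 -5.667e+01  2.684e+01 -1.700e+00  9.000e-02 -1.000e-02] clock 23.35
[-3.55693371 -0.11348162  6.4452223 ] [0.00126084 0.79670344 0.00593489]
```

```bash
python3 -m handwheel '{"deltas":[[-1,0.01,0,0.02,0],[-1,0,0,0,0],[-1,0,0,0,0],[-1,0,0,0,0]]}'|grep -E 'tcp|orien|wrist|grip'
python3 - <<'E'
from h import *
weigh(15);s=status.get_state();print(s['wrist_force'],s['ft_torque'])
c=cam('side'); save(c,'s6'); P=cloud(c)
cv2.imwrite('pics/s6c.png',cv2.resize(c['frame'][190:350,180:390,::-1],None,fx=3.6,fy=3.6))
v,u=np.mgrid[:480,:640]; Q=P[(c['depth']>0)&(u>170)&(u<310)&(v>200)&(v<310)]; x,y,z=Q.T
m=(z>.049)&(z<.056)&(abs(y-.03)<.03)&(x<.66)
for a in (.633,.642,.652):
    k=m&(abs(x-a)<.005); print(a,y[k].min(),y[k].max(),np.median(z[k]))
E
```

```text
tcp_pos: [0.6734, 0.0291, 0.1123]
orientation: [0.001, 0.0, 1.0, -0.0]
wrist_force: [-4.7, 0.2, 10.6]
grip_force: 94.7
Fz 10.438 +- 0.159 sd 0.61 [-2.000e-01 -5.464e+01  2.603e+01 -1.980e+00  8.000e-02 -1.000e-02] clock 24.6
[-5.20994829  0.14464699 11.46331338] [ 0.0159485   0.9158934  -0.01090125]
0.633 0.02027885072662483 0.043382085887050614 0.051434122320245135
0.642 0.02126265253271431 0.04276415087301855 0.05239954640098732
0.652 0.02097369081018785 0.04247467253899784 0.05254380504760425
```

View pics/s6c.png

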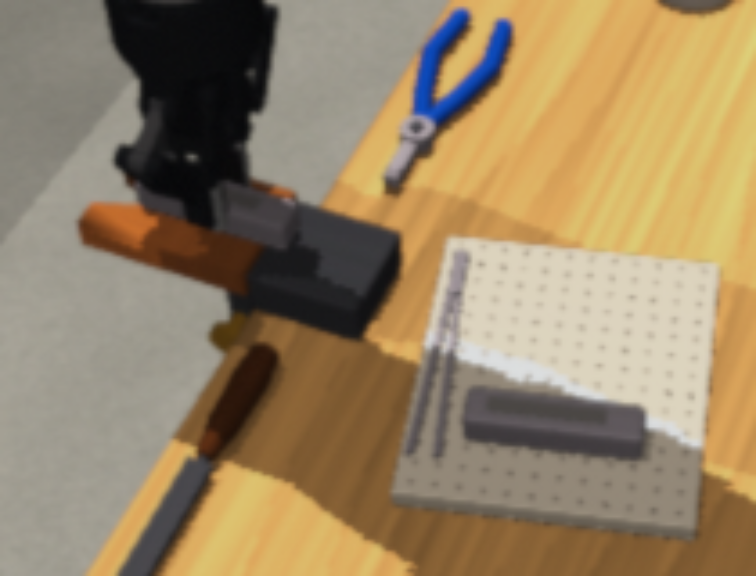

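The bar lies flat on the pin at about (255,210) px, centred to within 1 mm, and the lighter bar and the tools are undisturbed. I'll add a slight extra push so both force readings sit well inside 10 to 20 N.

```bash
python3 -m handwheel '{"deltas":[[-1,0.01,0,0.012,0],[-1,0,0,0,0],[-1,0,0,0,0],[-1,0,0,0,0]]}'|grep -E 'tcp|orien|wrist|grip'
python3 - <<'E'
from h import *
weigh(10);s=status.get_state();print(s['wrist_force'],s['tcp_pos'])
E
```

```text
tcp_pos: [0.6734, 0.0291, 0.1123]
orientation: [0.002, 0.0, 1.0, -0.0]
wrist_force: [-4.2, 0.4, 12.3]
grip_force: 94.7
Fz 12.246 +- 0.170 sd 0.54 [-2.500e-01 -5.355e+01  2.542e+01 -1.970e+00  5.000e-02 -1.000e-02] clock 25.65
[-5.64525248 -0.15360594 12.28753273] [0.67337703 0.02912402 0.11230639]
```

```bash
python3 -c "
from workcell import hand_in
print(hand_in())"
```

```text
the job is handed in; nothing more can be done
None
```

The job is handed in: the right bar weighed heavier (about 3.8 N against 3.0 N), and it is gripped and pressed flat on the pin's middle at about 16 N (12 N at the wrist plus its weight), its outer end about 25 mm past the notch throat, with the lighter bar left on the board.

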